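# Sort the lost-property stack to its labelled places

### The arm

A 6-joint arm with a two-finger parallel gripper is mounted at the origin on the work surface. World frame = base frame: x ahead of the robot, y to its left, z up, the work surface at z = 0. Lengths are in m, angles in rad, forces in N, time in s.
With the tool pointing down it reaches from about 0.325 to 0.9 m from the base axis. Payload 6.1 kg.
Tool frame: the origin (TCP) lies midway between the tips of the shut fingers; the grasp point (between the pads) lies behind it (manip.grip_depth is the z of the grasp point in the tool frame, in m); z points along the fingers, x is the direction in which the jaws open and shut, and the axes are right-handed (so a half turn about z gives the same grasp; the last joint's range is limited). The gripper opens to 85 mm and grips with 20 to 120 N. Pads are 22 mm wide; open, the fingers measure 114 mm over their backs; the gripper's body (76 mm by 85 mm) begins 54 mm behind the grasp point. The pads swing forward as they close: fully open they stand 13 mm farther back than shut.
Start: joints at [-0.126, 0.22, 1.526, -0, 1.395, -0.126], TCP at [0.625, -0, 0.231] pointing down, gripper open.
Joint ranges: [-2.98, 2.98], [-0.91, 2.08], [0.09, 2.57], [-1.24, 4.39], [0.2, 2.65], [-2.68, 2.68]. Speed limits (rad/s): [2.57, 2.57, 3.01, 3.14, 3.14, 3.14].

### API

Orientations are given as a unit quaternion [x, y, z, w].
In Python, from plant import manip, optics, order, recognise, masks_of, mark_of gives the robot as it stands.
- The arm moves only by the tool carry_out, never from a script. Its argument "motion" is a list of rows, each an object with "translation": the shift along the world's x, y, z normalised to -1 to 1, where 1 is 3 cm, a list of three; "dr": the turn, a rotation vector about the world's x, y, z normalised to -1 to 1, where 1 is 5 degrees, a list of three; "grip": the closure, from 0 (fully open) to 1 (shut). A call has exactly 8 rows; each row shifts and turns the commanded pose from where the row before left it; what a row does not reach is not made up. A row lasts 1/10 s, in which the tool goes at most 50 mm and 8.59 degrees, less where a joint would pass 70% of its speed; a pose out of reach is approached as far as the arm can. A call with a number of a shift or a turn outside -1 to 1 is refused whole. A call with a gripper value outside its range is refused whole. The fingers move at their own pace and stop on an object; "squeeze" is the grip in N (left out, the last holds). Time passes only in rows, so rows that do not move let the fingers close, or fill a call up. It gives the time, the measured TCP pose, the force and the opening at its end, in the units of the state.
- manip.state(): the state, without advancing time (a new reading comes with each control period).
- optics.get_image(name): name is "scene" or "side" or "wrist"; returns a dict with "color" (480x640x3 uint8, red, green, blue), "depth" (480x640 float32, m along the optical axis (not along the pixel's ray), 0 where there is no reading), "fx", "fy", "cx", "cy" (pixels), "extrinsics" (4x4, takes a point from camera to world coordinates). Camera axes: x right, y down, z forward; pixel columns grow to the right and rows downward; lengths in m; the calibration is good to about 2 mm. A picture is of the moment at which its call begins.
- order.job_done(): hands the job in, once; it reports no verdict.
Trained networks look in the newest picture that a camera, given by its name, has taken for a name from the list of things; names that differ only in an ending like _2 or _b are one class to them, and where a whole thing is asked for, a point or a joint stands for the part that bears it (a point fixed in the world has none). Each returns a list of dicts, best first, with "confidence" (0 to 1); they miss things now and then, are a little off and sometimes report something else, mostly with a low value. They report only what shows in the picture. A call takes as long as a camera call. They do not tell look-alikes from the thing itself.
- recognise(thing, camera): "at" ([x, y, z] in m, in world coordinates, good to about 4 mm: the middle of the surface that is visible of it).
- masks_of(thing, camera): "region" (480x640 bool, what is visible of it).
- mark_of(thing, camera): "at" ([x, y, z] in m, in world coordinates, good to about 4 mm: a listed point, or the origin of a listed thing).
The state is a dict: "time_s": time; "qpos": joint angles; "dq": joint speeds; "effort": joint torques, N m; "tool_pos": TCP position; "tcp_rot": TCP orientation; "ft_force": force on the tool from outside, world axes, zero at the start; "torque": the same for the moment, N m; "width": finger opening in m.
Only numpy, scipy, OpenCV 4.12 (cv2) and the standard library are available. Lean on these libraries where they do the work, as an engineer would, in place of code of your own. Each camera call takes 0.05 s, during which the arm holds its last target. There are 200 camera calls.

### The job

Take the lost-property stack apart from the top down, one thing at a time: first lay the silver torch in the notches of the black cradle, then put the wooden pen rest on the orange mat, then the yellow glasses case on the blue mat and last the red tin on the green mat. Each thing must end right way up, centred on its place and lying lengthwise along it (either way round), set down gently and let go, not dropped. Leave the green turtle and the blue magnifying glass where they lie.

Things in the scene. Friction and masses are not known exactly. Their poses are not given: they have to be found in the camera images.
- torch_mid (a point): silver metal torch, 146 mm long, barrel 28 mm in diameter, head 34 mm across (from 52 to 76 mm along +x). It lies level in the two notches of the pen rest on top of the stack, its axis 20 mm above the rest's board; the notches leave the middle 48 mm of barrel free for fingers. Point: on the axis, midway between the notches to 4 mm, near the balance point; x along the axis to the head. 0.13 kg
- rest_mid (a point): wooden pen rest under the torch, lying across the glasses case: a board 120 x 52 x 18 mm thick with orange dots, and on it two V-notched saddles 60 mm apart (each 12 mm long, 40 mm wide, 15 mm above the board) that hold the torch. Point: centre of the board, 9 mm above its underside; x along its length, z up. Grip the board's long sides. 0.14 kg
- case_mid (a point): hard yellow glasses case with black seam and blue dots near its ends, a flat-topped box 150 x 56 x 32 mm high, under the pen rest and lying across the red tin. Point: its centre, 16 mm above its underside; x along its length, z up. 0.12 kg
- tin_mid (a point): red pencil tin with green dots near its ends, a closed box 170 x 60 x 26 mm high, at the bottom of the stack on the shelf. The point is at its centre, 13 mm above its underside; x along its length, z up. 0.18 kg.
- cradle_seat (a point): black torch cradle, fixed: base 130 x 80 x 12 mm with two grey 90 degree V-notched saddles 60 mm apart, each 12 mm long, 40 mm wide, 15 mm above the base. Point: where the torch's axis and its listed point are to lie, midway between the saddles, 32 mm above the shelf, 20 mm above the base; x along the notches (torch head to either end), z up
- mat_orange: orange flat plastic mat 190 x 100 mm, 3 mm thick, fixed to the shelf; a thin white line outlines where its thing lies, centred and lengthwise. Origin: centre of its underside (its top is 3 mm above the origin); x along its length, z up. Place of the wooden pen rest.
- mat_blue: blue flat plastic mat 190 x 100 mm, 3 mm thick, fixed to the shelf; a thin white line outlines where its thing lies, centred and lengthwise. Origin: centre of its underside (its top is 3 mm above the origin); x along its length, z up. Place of the yellow glasses case.
- mat_green: green flat plastic mat 190 x 100 mm, 3 mm thick, fixed to the shelf; a thin white line outlines where its thing lies, centred and lengthwise. Origin: centre of its underside (its top is 3 mm above the origin); x along its length, z up. Place of the red tin.
- turtle_mid (a point): green rubber turtle standing among the things, loose, about 90 x 60 mm and 32 mm high: to be left alone. The point is at its centre, 16 mm above the shelf.
- magnifier_mid (a point): blue plastic magnifying glass lying flat at the far side, loose: ring 70 mm across, 11 mm high, handle reaching 109 mm from the ring's centre along -x. To be left alone. The point is at the centre of the ring, 5 mm above the shelf.
There are look-alikes about, which are no part of the job. Leave any purple look-alike of the part that bears tin_mid alone.

How it is judged:
On the way, in this order (a step that is already met when the one before it is completed fails the run):
1. the torch lies in the black cradle, let go (horizontal distance between torch_mid and cradle_seat below 0.015 m and angle between the x axis of torch_mid and the x axis of cradle_seat, either way round below 0.26 rad and z of torch_mid in the frame of cradle_seat between -0.005 and 0.005 m and contact force between torch and the fingers below 0.1 N and linear speed of torch below 0.03 m/s), for 0.2 s.
2. the wooden pen rest lies on the orange mat, let go (horizontal distance between rest_mid and mat_orange below 0.015 m and angle between the x axis of rest_mid and the x axis of mat_orange, either way round below 0.26 rad and z of rest_mid in the frame of mat_orange between 0.007 and 0.017 m and angle between rest_mid's own z axis and vertical below 0.1 rad and contact force between rest and the fingers below 0.1 N and linear speed of rest below 0.03 m/s), for 0.2 s.
3. the yellow glasses case lies on the blue mat, let go (horizontal distance between case_mid and mat_blue below 0.015 m and angle between the x axis of case_mid and the x axis of mat_blue, either way round below 0.26 rad and z of case_mid in the frame of mat_blue between 0.014 and 0.024 m and angle between case_mid's own z axis and vertical below 0.1 rad and contact force between case and the fingers below 0.1 N and linear speed of case below 0.03 m/s), for 0.2 s.
4. the red tin lies on the green mat, let go (horizontal distance between tin_mid and mat_green below 0.015 m and angle between the x axis of tin_mid and the x axis of mat_green, either way round below 0.26 rad and z of tin_mid in the frame of mat_green between 0.011 and 0.021 m and angle between tin_mid's own z axis and vertical below 0.1 rad and contact force between tin and the fingers below 0.1 N and linear speed of tin below 0.03 m/s), for 0.2 s.
At the end, for the whole second after the job is handed in: Torch in the cradle's notches, pen rest, case and tin upright on the orange, blue and green mats: each point within 15 mm (level) of its place's centre and 5 mm of its resting height, lengthwise within 0.26 rad either way round, let go and at rest (all of step 1 and all of step 2 and all of step 3 and all of step 4); the robot touches nothing.
It fails at once if the torch, pen rest, case or tin is dropped (moves faster than 0.7 m/s, as after a fall of 25 mm, with no finger on it) ((linear speed of torch above 0.7 m/s and contact force between torch and the fingers below 0.05 N) or (linear speed of rest above 0.7 m/s and contact force between rest and the fingers below 0.05 N) or (linear speed of case above 0.7 m/s and contact force between case and the fingers below 0.05 N) or (linear speed of tin above 0.7 m/s and contact force between tin and the fingers below 0.05 N)).
It fails at once if the turtle is moved more than 15 mm (distance of turtle_mid from where it was at the start of the episode above 0.015 m).
It fails at once if the magnifying glass is moved more than 15 mm (distance of magnifier_mid from where it was at the start of the episode above 0.015 m).
It also fails if it takes over 128 s, if anything falls off the work surface, if the arm or the gripper's body presses on something with over 40 N, if the wrist force passes 120 N, or if a joint passes its speed limit or range.

## Working session

There is one attempt and no reset: what is moved stays moved. The work goes in short steps, Python scripts to look and compute and a tool call to move; the robot and the scene stay as the last step left them, time stands still between calls to the robot, and variables do not carry over. Pictures are saved under pics/ and viewed, about 12 in all and at most 16, crops included, and the job is handed in when it is done.

Besides the shell and the picture viewer there is one more tool, called after "Request:" as name(argument=value, ...) on one line, values as JSON. carry_out: Moves the arm, as the interface text tells. Scaled input: -1 to 1 covers 3 cm each way for a shift and 5 degrees each way for a turn. Its arguments: {"type":"object","properties":{"motion":{"type":"array","items":{"type":"object","properties":{"translation":{"type":"array","items":{"type":"number"}},"dr":{"type":"array","items":{"type":"number"}},"grip":{"type":"number"}}}},"squeeze":{"type":"number"}},"required":["motion"]}

```bash
ls; mkdir -p pics; cat > h.py <<'E'
import numpy as np, cv2
from plant import manip, optics, order, recognise, masks_of, mark_of
def snap(cam,fn=None):
    im=optics.get_image(cam)
    if fn: cv2.imwrite('pics/'+fn,im['color'][:,:,::-1])
    return im
def pts(im,mask):
    d=im['depth']; v,u=np.nonzero(mask&(d>0)); z=d[v,u]
    p=np.c_[(u-im['cx'])/im['fx']*z,(v-im['cy'])/im['fy']*z,z]
    T=np.array(im['extrinsics']); return p@T[:3,:3].T+T[:3,3]
def pix(im,p):
    T=np.linalg.inv(np.array(im['extrinsics'])); q=T[:3,:3]@np.array(p)+T[:3,3]
    return (round(q[0]/q[2]*im['fx']+im['cx']),round(q[1]/q[2]*im['fy']+im['cy']))
E
python3 - <<'E'
from h import *
print(manip.state(), manip.grip_depth)
for c in ['scene','side']:
    im=snap(c,c+'0.png'); print(c,np.round(im['extrinsics'],3).tolist(),im['fx'])
    for n in 'torch_mid rest_mid case_mid tin_mid cradle_seat mat_orange mat_blue mat_green turtle_mid magnifier_mid'.split():
        for r in mark_of(n,c)[:3]: print(n,np.round(r['at'],3),round(r['confidence'],2),pix(im,r['at']))
E
```

```text
pics
{'time_s': 0.0, 'qpos': array([-1.26090306e-01,  2.21223953e-01,  1.52762106e+00, -1.89269051e-05,
        1.39468389e+00, -1.26128667e-01]), 'dq': array([-0.00060762,  0.00012581,  0.00040622, -0.0025654 ,  0.00170095,
       -0.00154682]), 'effort': array([-5.06932320e-04, -4.96913910e+01, -3.89390445e+01, -4.46828235e-04,
        1.12446505e-02,  2.49123751e-06]), 'tool_pos': array([6.24395450e-01, 7.25940194e-05, 2.30195317e-01]), 'tcp_rot': array([ 9.99999531e-01,  2.08476757e-05, -9.61605993e-04, -1.12524585e-04]), 'ft_force': array([0.3697998 , 0.08565365, 0.6974999 ]), 'torque': array([-0.05154772,  0.07855857, -0.05369258]), 'width': 0.08570199593778825} -0.0187
scene [[0.7, 0.498, -0.511, 1.028], [0.714, -0.494, 0.496, -0.524], [-0.005, -0.712, -0.702, 0.801], [0.0, 0.0, 0.0, 1.0]] 480.9548072858227
torch_mid [ 0.408 -0.369  0.099] 0.7 (143, 298)
rest_mid [ 0.403 -0.365  0.064] 0.74 (148, 307)
rest_mid [ 0.485  0.014 -0.001] 0.5 (320, 251)
case_mid [ 0.405 -0.363  0.043] 0.95 (152, 313)
tin_mid [ 0.413 -0.363  0.012] 0.92 (158, 325)
tin_mid [ 0.174 -0.302  0.017] 0.71 
[... 474 characters left out ...]
0.004, -0.693, -0.721, 1.002], [0.0, 0.0, 0.0, 1.0]] 547.4160345790634
torch_mid [ 0.411 -0.368  0.096] 0.84 (378, 364)
rest_mid [0.795 0.002 0.004] 0.72 (427, 214)
rest_mid [ 0.413 -0.367  0.068] 0.62 (377, 371)
rest_mid [ 0.493  0.009 -0.001] 0.43 (324, 252)
case_mid [ 0.409 -0.362  0.041] 0.72 (373, 377)
tin_mid [ 0.176 -0.302  0.015] 0.94 (252, 408)
cradle_seat [0.436 0.326 0.034] 0.58 (254, 174)
mat_orange [ 0.408 -0.371  0.098] 0.68 (377, 366)
mat_orange [ 0.494  0.009 -0.001] 0.67 (325, 251)
mat_blue [ 0.614 -0.202  0.002] 0.73 (413, 294)
mat_green [0.633 0.191 0.005] 0.92 (339, 190)
turtle_mid [ 0.684 -0.021  0.016] 0.63 (397, 230)
magnifier_mid [ 0.796 -0.001  0.004] 0.69 (428, 215)
```

View pics/scene0.png

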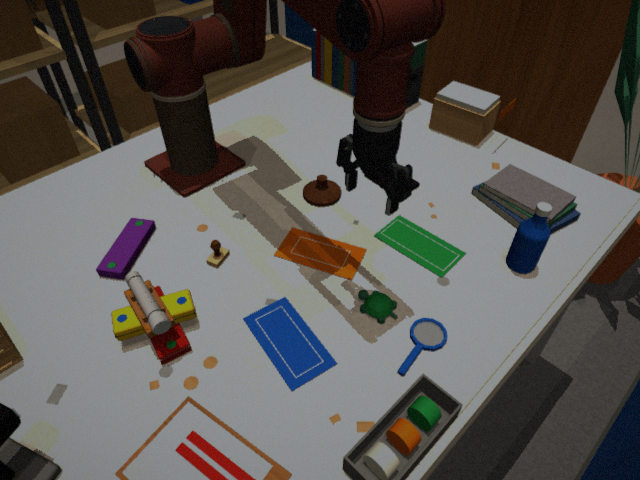

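View pics/side0.png

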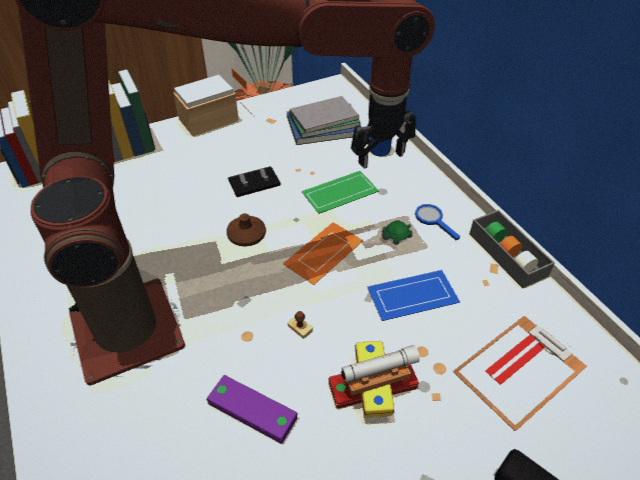

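Choices: the tin is the red box with green dots under the stack (scene (172,345), side (345,392)). The purple box (scene (127,247), side (252,408)) is the look-alike and is left alone. The only torch and case are on the stack. The cradle is the black base at side (254,180), and the mats sit at scene (320,252), (289,341) and (420,245). Next I'll measure the orientations.

```bash
cat >> h.py <<'E'
def rect(p,z0,z1):
    p=p[(p[:,2]>z0)&(p[:,2]<z1)]
    if len(p)<15: return None
    c,(w,h),a=cv2.minAreaRect(p[:,:2].astype(np.float32))
    if w<h: a+=90; w,h=h,w
    a=(a+90)%180-90
    return np.round(c,4),round(w,3),round(h,3),'ang',round(a,1),'zmed',round(float(np.median(p[:,2])),4),len(p)
def best(n,c,near):
    rs=[r for r in masks_of(n,c)]
    im=LAST[c]
    for r in rs:
        m=cv2.erode(r['region'].astype(np.uint8),np.ones((2,2)))>0
        p=pts(im,m)
        if len(p) and np.linalg.norm(np.median(p,0)[:2]-near)<0.06: return p
    return np.zeros((0,3))
LAST={}
E
python3 - <<'E'
from h import *
st=[.408,-.367]
Z={'torch_mid':(st,.07,.2),'rest_mid':(st,.05,.2),'case_mid':(st,.03,.2),'tin_mid':(st,.01,.2),'cradle_seat':([.436,.33],-.01,.1),'mat_orange':([.49,.012],-.01,.02),'mat_blue':([.612,-.2],-.01,.02),'mat_green':([.633,.191],-.01,.02)}
for c in ['scene','side']:
    LAST[c]=snap(c)
    for n,(near,a,b) in Z.items(): print(c,n,rect(best(n,c,np.array(near)),a,b))
    # black cradle from depth
    im=LAST[c]; P=pts(im,im['depth']>0)
    for a,b in [(.008,.016),(.02,.04)]:
        q=P[(abs(P[:,0]-.436)<.1)&(abs(P[:,1]-.33)<.08)]; print('cradle',a,rect(q,a,b))
    q=P[(abs(P[:,0]-.41)<.12)&(abs(P[:,1]+.367)<.12)]
    for nm,a,b in [('tin',.022,.030),('case',.053,.062),('rest',.0715,.079),('torchtop',.1,.2)]: print(nm,rect(q,a,b))
    v=pix(im,[.408,-.367,.06]); cr=im['color'][v[1]-60:v[1]+60,v[0]-75:v[0]+75,::-1]
    cv2.imwrite(f'pics/crop_{c}.png',cv2.resize(cr,None,fx=3,fy=3,interpolation=2))
a,b=[cv2.imread(f'pics/crop_{c}.png') for c in ('scene','side')]
cv2.imwrite('pics/crop.png',cv2.resize(np.hstack([a,b]),(800,320)))
E
```

```text
scene torch_mid (array([ 0.4184, -0.366 ]), 0.144, 0.03, 'ang', -9.8, 'zmed', 0.1073, 1002)
scene rest_mid (array([ 0.4113, -0.3661]), 0.116, 0.05, 'ang', -8.2, 'zmed', 0.0762, 467)
scene case_mid (array([ 0.4118, -0.3616]), 0.146, 0.053, 'ang', 67.4, 'zmed', 0.0568, 1354)
scene tin_mid None
scene cradle_seat None
scene mat_orange (array([0.4914, 0.0098]), 0.189, 0.1, 'ang', 22.9, 'zmed', 0.0028, 2555)
scene mat_blue (array([ 0.6133, -0.1997]), 0.191, 0.099, 'ang', -10.4, 'zmed', 0.003, 4174)
scene mat_green (array([0.6342, 0.19  ]), 0.192, 0.105, 'ang', 2.4, 'zmed', 0.0031, 2522)
cradle 0.008 (array([0.4442, 0.3168]), 0.146, 0.064, 'ang', 25.2, 'zmed', 0.0114, 107)
cradle 0.02 None
tin (array([ 0.4283, -0.3487]), 0.158, 0.127, 'ang', -58.3, 'zmed', 0.0257, 850)
case (array([ 0.4252, -0.3683]), 0.149, 0.096, 'ang', 66.0, 'zmed', 0.0574, 1181)
rest (array([ 0.4178, -0.3672]), 0.137, 0.052, 'ang', -8.5, 'zmed', 0.0756, 482)
torchtop (array([ 0.4156, -0.3661]), 0.15, 0.033, 'ang', -9.1, 'zmed', 0.1075, 974)
side torch_mid (array([ 0.4127, -0.3711]), 0.149, 0.028, 'ang', -9.7, 'zmed', 0.
[... 444 characters left out ...]
med', 0.0032, 2171)
side mat_blue (array([ 0.6122, -0.2037]), 0.188, 0.101, 'ang', -11.7, 'zmed', 0.0035, 2738)
side mat_green (array([0.6326, 0.1886]), 0.19, 0.104, 'ang', 1.9, 'zmed', 0.0033, 1591)
cradle 0.008 (array([0.4379, 0.3286]), 0.138, 0.086, 'ang', -3.0, 'zmed', 0.0118, 736)
cradle 0.02 (array([0.4345, 0.3305]), 0.072, 0.047, 'ang', -4.3, 'zmed', 0.0236, 67)
tin (array([ 0.4023, -0.3856]), 0.174, 0.101, 'ang', -18.3, 'zmed', 0.0261, 744)
case (array([ 0.4139, -0.3701]), 0.154, 0.113, 'ang', 49.7, 'zmed', 0.0582, 1162)
rest (array([ 0.4052, -0.3829]), 0.121, 0.023, 'ang', -8.7, 'zmed', 0.076, 565)
torchtop (array([ 0.4133, -0.368 ]), 0.149, 0.034, 'ang', -10.1, 'zmed', 0.108, 1052)
```

View pics/crop.png

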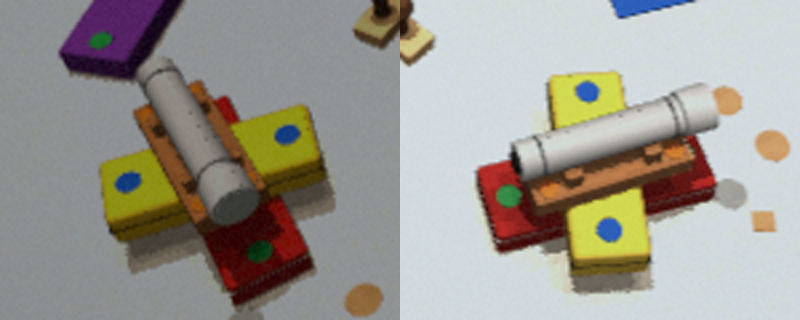

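The crops confirm it: torch on top with its head towards +x (side crop (700,105)), the wooden rest below, the yellow case across, and the red tin with green dots at the bottom. The purple box is separate. Moving above the torch.

Request:
carry_out(motion=[{"translation": [-0.295, -0.51, -0.04], "dr": [0, 0, -0.83], "grip": 0}, {"translation": [-0.295, -0.51, -0.04], "dr": [0, 0, -0.83], "grip": 0}, {"translation": [-0.295, -0.51, -0.04], "dr": [0, 0, -0.83], "grip": 0}, {"translation": [-0.295, -0.51, -0.04], "dr": [0, 0, -0.83], "grip": 0}, {"translation": [-0.295, -0.51, -0.04], "dr": [0, 0, -0.83], "grip": 0}, {"translation": [-0.295, -0.51, -0.04], "dr": [0, 0, -0.83], "grip": 0}, {"translation": [-0.295, -0.51, -0.04], "dr": [0, 0, -0.83], "grip": 0}, {"translation": [-0.295, -0.51, -0.04], "dr": [0, 0, -0.83], "grip": 0}], squeeze=40)

```text
time_s: 2.8
tool_pos: [0.5538, -0.123, 0.2217]
tcp_rot: [0.958, -0.287, 0.0, 0.0]
ft_force: [0.0, 0.2, 0.8]
width: 0.0851
```

Request:
carry_out(motion=[{"translation": [-0.295, -0.51, -0.04], "dr": [0, 0, -0.83], "grip": 0}, {"translation": [-0.295, -0.51, -0.04], "dr": [0, 0, -0.83], "grip": 0}, {"translation": [-0.295, -0.51, -0.04], "dr": [0, 0, -0.83], "grip": 0}, {"translation": [-0.295, -0.51, -0.04], "dr": [0, 0, -0.83], "grip": 0}, {"translation": [-0.295, -0.51, -0.04], "dr": [0, 0, -0.83], "grip": 0}, {"translation": [-0.295, -0.51, -0.04], "dr": [0, 0, -0.83], "grip": 0}, {"translation": [-0.295, -0.51, -0.04], "dr": [0, 0, -0.83], "grip": 0}, {"translation": [-0.295, -0.51, -0.04], "dr": [0, 0, -0.83], "grip": 0}])

```text
time_s: 3.6
tool_pos: [0.483, -0.2454, 0.2122]
tcp_rot: [0.836, -0.549, 0.0, 0.0]
ft_force: [-0.2, -0.3, 0.1]
width: 0.0856
```

Request:
carry_out(motion=[{"translation": [-0.295, -0.51, -0.04], "dr": [0, 0, -0.83], "grip": 0}, {"translation": [-0.295, -0.51, -0.04], "dr": [0, 0, -0.83], "grip": 0}, {"translation": [-0.295, -0.51, -0.04], "dr": [0, 0, -0.83], "grip": 0}, {"translation": [-0.295, -0.51, -0.04], "dr": [0, 0, -0.83], "grip": 0}, {"translation": [-0.295, -0.51, -0.04], "dr": [0, 0, -0.83], "grip": 0}, {"translation": [-0.295, -0.51, -0.04], "dr": [0, 0, -0.83], "grip": 0}, {"translation": [-0.295, -0.51, -0.04], "dr": [0, 0, -0.83], "grip": 0}, {"translation": [-0.295, -0.51, -0.04], "dr": [0, 0, -0.83], "grip": 0}])

```text
time_s: 4.4
tool_pos: [0.4122, -0.3679, 0.2026]
tcp_rot: [-0.644, 0.765, -0.0, 0.0]
ft_force: [-0.8, 0.2, 0.9]
width: 0.0854
```

```bash
python3 - <<'E'
from h import *
im=snap('wrist','w1.png'); print(np.round(im['extrinsics'],3).tolist())
P=pts(im,im['depth']>0); q=P[(abs(P[:,0]-.41)<.12)&(abs(P[:,1]+.367)<.12)]
print('top',rect(q,.1,.13)); print('rest',rect(q,.0725,.079))
for n in ('torch_mid','rest_mid'):
    for r in mark_of(n,'wrist')[:2]: print(n,np.round(r['at'],4),r['confidence'],pix(im,r['at']))
E
```

```text
[[-0.169, -0.941, -0.294, 0.487], [-0.986, 0.162, 0.05, -0.38], [0.001, 0.299, -0.954, 0.345], [0.0, 0.0, 0.0, 1.0]]
top (array([ 0.4134, -0.3671]), 0.147, 0.033, 'ang', -8.7, 'zmed', 0.1082, 9665)
rest (array([ 0.4067, -0.3665]), 0.12, 0.052, 'ang', -8.5, 'zmed', 0.076, 4169)
torch_mid [ 0.4136 -0.3637  0.0976] 0.65 (313, 237)
```

View pics/w1.png

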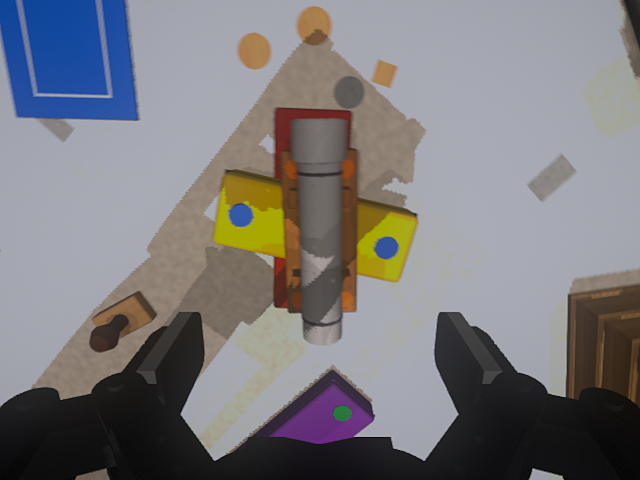

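The wrist view shows the torch centred between the fingers, with its barrel at (320,230) and head at (320,140). The purple box at (320,410) is clear. Descending.

Request:
carry_out(motion=[{"translation": [-0.05, 0.02, -0.7], "dr": [0, 0, 0.1], "grip": 0}, {"translation": [-0.05, 0.02, -0.7], "dr": [0, 0, 0], "grip": 0}, {"translation": [0, 0, -0.7], "dr": [0, 0, 0], "grip": 0}, {"translation": [0, 0, -0.7], "dr": [0, 0, 0], "grip": 0}, {"translation": [0, 0, -0.7], "dr": [0, 0, 0], "grip": 0}, {"translation": [0, 0, -0.4], "dr": [0, 0, 0], "grip": 0}, {"translation": [0, 0, -0.18], "dr": [0, 0, 0], "grip": 0}, {"translation": [0, 0, 0], "dr": [0, 0, 0], "grip": 0}])

```text
time_s: 5.35
tool_pos: [0.4097, -0.3655, 0.0798]
tcp_rot: [-0.649, 0.761, 0.0, 0.0]
ft_force: [-0.5, -0.3, 1.0]
width: 0.0854
```

Request:
carry_out(motion=[{"translation": [0, 0, 0], "dr": [0, 0, 0], "grip": 1}, {"translation": [0, 0, 0], "dr": [0, 0, 0], "grip": 1}, {"translation": [0, 0, 0], "dr": [0, 0, 0], "grip": 1}, {"translation": [0, 0, 0], "dr": [0, 0, 0], "grip": 1}, {"translation": [0, 0, 0], "dr": [0, 0, 0], "grip": 1}, {"translation": [0, 0, 0], "dr": [0, 0, 0], "grip": 1}, {"translation": [0, 0, 0], "dr": [0, 0, 0], "grip": 1}, {"translation": [0, 0, 0], "dr": [0, 0, 0], "grip": 1}])

```text
time_s: 6.15
tool_pos: [0.4099, -0.3666, 0.0807]
tcp_rot: [-0.649, 0.761, -0.001, -0.0]
ft_force: [-0.7, -2.4, 5.0]
width: 0.0265
```

Request:
carry_out(motion=[{"translation": [0, 0, 0.15], "dr": [0, 0, 0], "grip": 1}, {"translation": [0, 0, 0.4], "dr": [0, 0, 0], "grip": 1}, {"translation": [0, 0, 0.7], "dr": [0, 0, 0], "grip": 1}, {"translation": [0, 0, 0.9], "dr": [0, 0, 0], "grip": 1}, {"translation": [0, 0, 0.9], "dr": [0, 0, 0], "grip": 1}, {"translation": [0.2, 0.3, 0.7], "dr": [0, 0, 0.1], "grip": 1}, {"translation": [0.3, 0.6, 0.2], "dr": [0, 0, 0.1], "grip": 1}, {"translation": [0.3, 0.9, 0], "dr": [0, 0, 0.1], "grip": 1}])

```text
time_s: 6.95
tool_pos: [0.4344, -0.3127, 0.2009]
tcp_rot: [-0.658, 0.753, -0.002, 0.0]
ft_force: [-0.2, 0.6, -1.0]
width: 0.0265
```

Request:
carry_out(motion=[{"translation": [0.2, 0.95, 0], "dr": [0, 0, 0.1], "grip": 1}, {"translation": [0.2, 0.95, 0], "dr": [0, 0, 0.1], "grip": 1}, {"translation": [0.2, 0.95, 0], "dr": [0, 0, 0.1], "grip": 1}, {"translation": [0.2, 0.95, 0], "dr": [0, 0, 0.1], "grip": 1}, {"translation": [0.1, 0.95, 0], "dr": [0, 0, 0.1], "grip": 1}, {"translation": [0.1, 0.95, 0], "dr": [0, 0, 0.1], "grip": 1}, {"translation": [0.1, 0.95, 0], "dr": [0, 0, 0.1], "grip": 1}, {"translation": [0, 0.95, 0], "dr": [0, 0, 0.1], "grip": 1}])

```text
time_s: 7.75
tool_pos: [0.4664, -0.0825, 0.1989]
tcp_rot: [-0.685, 0.729, 0.0, 0.0]
ft_force: [-0.2, 0.3, -1.6]
width: 0.0266
```

Request:
carry_out(motion=[{"translation": [0, 0.95, 0], "dr": [0, 0, 0], "grip": 1}, {"translation": [0, 0.95, 0], "dr": [0, 0, 0], "grip": 1}, {"translation": [0, 0.95, 0], "dr": [0, 0, 0], "grip": 1}, {"translation": [-0.1, 0.95, 0], "dr": [0, 0, 0], "grip": 1}, {"translation": [-0.1, 0.95, 0], "dr": [0, 0, 0], "grip": 1}, {"translation": [-0.1, 0.95, 0], "dr": [0, 0, 0], "grip": 1}, {"translation": [-0.1, 0.95, 0], "dr": [0, 0, 0], "grip": 1}, {"translation": [-0.1, 0.95, 0], "dr": [0, 0, 0], "grip": 1}])

```text
time_s: 8.55
tool_pos: [0.4509, 0.1453, 0.1989]
tcp_rot: [-0.685, 0.729, 0.0, -0.0]
ft_force: [0.7, -0.4, -2.2]
width: 0.0271
```

Request:
carry_out(motion=[{"translation": [-0.07, 0.95, 0], "dr": [0, 0, 0], "grip": 1}, {"translation": [-0.07, 0.95, 0], "dr": [0, 0, 0], "grip": 1}, {"translation": [-0.07, 0.95, 0], "dr": [0, 0, 0], "grip": 1}, {"translation": [-0.07, 0.9, 0], "dr": [0, 0, 0], "grip": 1}, {"translation": [-0.07, 0.9, -0.3], "dr": [0, 0, 0], "grip": 1}, {"translation": [-0.07, 0.8, -0.6], "dr": [0, 0, 0], "grip": 1}, {"translation": [-0.07, 0.5, -0.6], "dr": [0, 0, 0], "grip": 1}, {"translation": [0, 0.1, -0.3], "dr": [0, 0, 0], "grip": 1}])

```text
time_s: 9.35
tool_pos: [0.4351, 0.3265, 0.143]
tcp_rot: [-0.685, 0.728, 0.001, -0.001]
ft_force: [-0.5, 0.8, -1.1]
width: 0.0268
```

```bash
python3 - <<'E'
from h import *
print(manip.state()['tool_pos'],manip.state()['ft_force'])
im=snap('wrist','w2.png')
P=pts(im,im['depth']>0); q=P[(abs(P[:,0]-.436)<.12)&(abs(P[:,1]-.33)<.08)]
print('base',rect(q,.007,.016)); print('sad',rect(q,.02,.04)); print('torch',rect(q,.11,.2))
for r in mark_of('cradle_seat','wrist')[:2]: print(np.round(r['at'],4),r['confidence'],pix(im,r['at']))
im=snap('side')
P=pts(im,im['depth']>0); q=P[(abs(P[:,0]-.436)<.12)&(abs(P[:,1]-.33)<.08)]
print('torch side',[rect(q,z,.2) for z in (.12,.135)])
E
```

```text
[0.43512931 0.3264685  0.14303933] [-0.53889818  0.76505719 -1.07586062]
base (array([0.4344, 0.3315]), 0.129, 0.08, 'ang', -3.5, 'zmed', 0.0118, 3420)
sad None
torch (array([0.4525, 0.3249]), 0.106, 0.105, 'ang', -46.3, 'zmed', 0.1716, 44567)
torch side [(array([0.4378, 0.3187]), 0.142, 0.084, 'ang', -27.7, 'zmed', 0.1669, 693), (array([0.4378, 0.3187]), 0.142, 0.084, 'ang', -27.7, 'zmed', 0.1669, 693)]
```

View pics/w2.png

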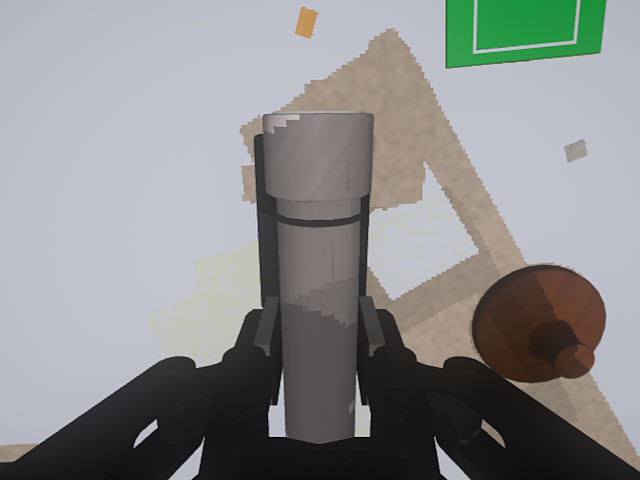

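Torch is held straight (barrel at (320,330), head at top), and the brown lid at (540,320) is clear of the fingers. Lowering into the cradle.

Request:
carry_out(motion=[{"translation": [0, 0.06, -0.6], "dr": [0, 0, 0], "grip": 1}, {"translation": [0, 0.06, -0.8], "dr": [0, 0, 0], "grip": 1}, {"translation": [0, 0, -0.8], "dr": [0, 0, 0], "grip": 1}, {"translation": [0, 0, -0.6], "dr": [0, 0, 0], "grip": 1}, {"translation": [0, 0, -0.5], "dr": [0, 0, 0], "grip": 1}, {"translation": [0, 0, -0.3], "dr": [0, 0, 0], "grip": 1}, {"translation": [0, 0, -0.2], "dr": [0, 0, 0], "grip": 1}, {"translation": [0, 0, -0.1], "dr": [0, 0, 0], "grip": 1}])

```text
time_s: 10.3
tool_pos: [0.4373, 0.3291, 0.0278]
tcp_rot: [-0.684, 0.729, -0.0, 0.0]
ft_force: [0.3, -0.0, -1.3]
width: 0.0269
```

Request:
carry_out(motion=[{"translation": [0, 0, -0.08], "dr": [0, 0, 0], "grip": 1}, {"translation": [0, 0, -0.08], "dr": [0, 0, 0], "grip": 1}, {"translation": [0, 0, -0.06], "dr": [0, 0, 0], "grip": 1}, {"translation": [0, 0, 0], "dr": [0, 0, 0], "grip": 1}, {"translation": [0, 0, 0], "dr": [0, 0, 0], "grip": 1}, {"translation": [0, 0, 0], "dr": [0, 0, 0], "grip": 1}, {"translation": [0, 0, 0], "dr": [0, 0, 0], "grip": 1}, {"translation": [0, 0, 0], "dr": [0, 0, 0], "grip": 1}])

```text
time_s: 11.1
tool_pos: [0.437, 0.3292, 0.0211]
tcp_rot: [-0.685, 0.729, -0.0, 0.0]
ft_force: [0.5, -0.0, 0.3]
width: 0.0265
```

Request:
carry_out(motion=[{"translation": [0, 0, -0.05], "dr": [0, 0, 0], "grip": 1}, {"translation": [0, 0, -0.05], "dr": [0, 0, 0], "grip": 1}, {"translation": [0, 0, -0.03], "dr": [0, 0, 0], "grip": 1}, {"translation": [0, 0, 0], "dr": [0, 0, 0], "grip": 1}, {"translation": [0, 0, 0], "dr": [0, 0, 0], "grip": 1}, {"translation": [0, 0, 0], "dr": [0, 0, 0], "grip": 1}, {"translation": [0, 0, 0], "dr": [0, 0, 0], "grip": 1}, {"translation": [0, 0, 0], "dr": [0, 0, 0], "grip": 1}])

```text
time_s: 11.9
tool_pos: [0.4373, 0.3297, 0.0177]
tcp_rot: [-0.685, 0.729, 0.0, 0.001]
ft_force: [-1.6, 4.4, 5.2]
width: 0.0268
```

Request:
carry_out(motion=[{"translation": [0, 0.05, -0.02], "dr": [0, 0, 0], "grip": 1}, {"translation": [0, 0, -0.02], "dr": [0, 0, 0], "grip": 1}, {"translation": [0, 0, 0], "dr": [0, 0, 0], "grip": 1}, {"translation": [0, 0, 0], "dr": [0, 0, 0], "grip": 0.55}, {"translation": [0, 0, 0], "dr": [0, 0, 0], "grip": 0.4}, {"translation": [0, 0, 0], "dr": [0, 0, 0], "grip": 0.2}, {"translation": [0, 0, 0], "dr": [0, 0, 0], "grip": 0}, {"translation": [0, 0, 0], "dr": [0, 0, 0], "grip": 0}])

```text
time_s: 12.7
tool_pos: [0.4367, 0.3304, 0.0156]
tcp_rot: [-0.685, 0.729, 0.0, -0.0]
ft_force: [-0.0, -0.6, 0.4]
width: 0.0854
```

Request:
carry_out(motion=[{"translation": [0, 0, 0], "dr": [0, 0, 0], "grip": 0}, {"translation": [0, 0, 0.1], "dr": [0, 0, 0], "grip": 0}, {"translation": [0, 0, 0.4], "dr": [0, 0, 0], "grip": 0}, {"translation": [0, 0, 0.8], "dr": [0, 0, 0], "grip": 0}, {"translation": [0, 0, 1], "dr": [0, 0, 0], "grip": 0}, {"translation": [0, 0, 1], "dr": [0, 0, 0], "grip": 0}, {"translation": [0, 0, 1], "dr": [0, 0, 0], "grip": 0}, {"translation": [0, -0.3, 0.8], "dr": [0, 0, 0], "grip": 0}])

```text
time_s: 13.5
tool_pos: [0.4376, 0.3225, 0.1723]
tcp_rot: [-0.685, 0.729, -0.0, 0.002]
ft_force: [1.0, -0.2, 0.4]
width: 0.0853
```

```bash
python3 - <<'E'
from h import *
im=snap('wrist','w3.png')
P=pts(im,im['depth']>0); q=P[(abs(P[:,0]-.436)<.12)&(abs(P[:,1]-.33)<.08)]
print('base',rect(q,.007,.016)); print('torch',rect(q,.036,.06))
E
```

```text
base (array([0.4337, 0.3315]), 0.129, 0.08, 'ang', -3.6, 'zmed', 0.0119, 9344)
torch (array([0.4406, 0.3311]), 0.146, 0.033, 'ang', -3.5, 'zmed', 0.0442, 7685)
```

View pics/w3.png

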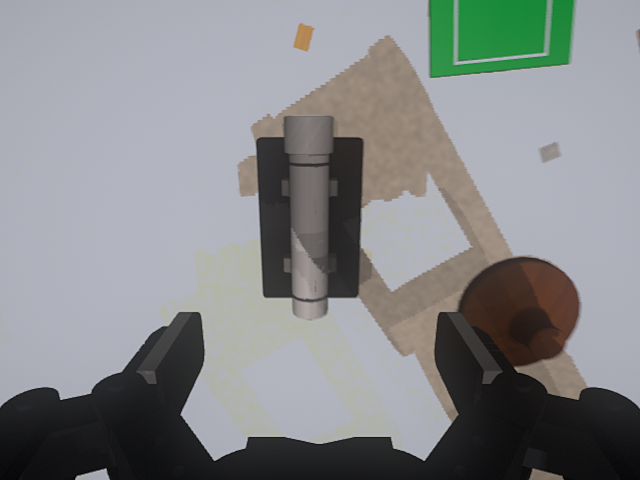

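The torch lies in both notches (barrel at (310,215)), measured about 4 mm along the axis from centre and aligned. Going back for the pen rest.

Request:
carry_out(motion=[{"translation": [0.3, -0.6, 0.5], "dr": [0, 0, 0], "grip": 0}, {"translation": [0.2, -0.95, 0.2], "dr": [0, 0, 0], "grip": 0}, {"translation": [0.2, -0.95, 0], "dr": [0, 0, -0.1], "grip": 0}, {"translation": [0.2, -0.95, 0], "dr": [0, 0, -0.1], "grip": 0}, {"translation": [0.1, -0.95, 0], "dr": [0, 0, -0.1], "grip": 0}, {"translation": [0.1, -0.95, 0], "dr": [0, 0, -0.1], "grip": 0}, {"translation": [0, -0.95, 0], "dr": [0, 0, -0.1], "grip": 0}, {"translation": [0, -0.95, 0], "dr": [0, 0, -0.1], "grip": 0}])

```text
time_s: 14.35
tool_pos: [0.47, 0.103, 0.1908]
tcp_rot: [-0.665, 0.747, -0.0, 0.0]
ft_force: [-0.6, 0.3, -0.2]
width: 0.0851
```

Request:
carry_out(motion=[{"translation": [0, -0.95, 0], "dr": [0, 0, -0.1], "grip": 0}, {"translation": [0, -0.95, 0], "dr": [0, 0, -0.1], "grip": 0}, {"translation": [0, -0.95, 0], "dr": [0, 0, -0.1], "grip": 0}, {"translation": [-0.1, -0.95, 0], "dr": [0, 0, -0.1], "grip": 0}, {"translation": [-0.1, -0.95, 0], "dr": [0, 0, 0], "grip": 0}, {"translation": [-0.2, -0.95, 0], "dr": [0, 0, 0], "grip": 0}, {"translation": [-0.2, -0.95, 0], "dr": [0, 0, 0], "grip": 0}, {"translation": [-0.2, -0.95, 0], "dr": [0, 0, 0], "grip": 0}])

```text
time_s: 15.15
tool_pos: [0.4457, -0.1251, 0.1909]
tcp_rot: [-0.652, 0.758, -0.001, 0.0]
ft_force: [-0.3, -0.4, -0.5]
width: 0.0854
```

Request:
carry_out(motion=[{"translation": [-0.3, -0.95, 0], "dr": [0, 0, 0], "grip": 0}, {"translation": [-0.3, -0.95, 0], "dr": [0, 0, 0], "grip": 0}, {"translation": [-0.3, -0.95, 0], "dr": [0, 0, 0], "grip": 0}, {"translation": [-0.3, -0.95, 0], "dr": [0, 0, 0], "grip": 0}, {"translation": [-0.1, -0.95, 0], "dr": [0, 0, 0], "grip": 0}, {"translation": [0, -0.9, 0], "dr": [0, 0, 0], "grip": 0}, {"translation": [0, -0.9, 0], "dr": [0, 0, 0], "grip": 0}, {"translation": [0, -0.4, 0], "dr": [0, 0, 0], "grip": 0}])

```text
time_s: 15.95
tool_pos: [0.4067, -0.3345, 0.1908]
tcp_rot: [-0.651, 0.759, -0.001, -0.0]
ft_force: [-0.8, 0.6, 0.4]
width: 0.0853
```

```bash
python3 - <<'E'
from h import *
s=manip.state(); print(s['time_s'],s['tool_pos'])
im=snap('wrist','w4.png')
P=pts(im,im['depth']>0); q=P[(abs(P[:,0]-.41)<.12)&(abs(P[:,1]+.367)<.12)]
print('board',rect(q,.072,.0795)); print('saddles',rect(q,.081,.1)); print('case',rect(q,.054,.062))
E
```

```text
15.95 [ 0.40670941 -0.33448599  0.19079973]
board (array([ 0.4069, -0.3656]), 0.119, 0.052, 'ang', -8.7, 'zmed', 0.076, 11096)
saddles (array([ 0.4065, -0.3655]), 0.073, 0.041, 'ang', -8.7, 'zmed', 0.0879, 1977)
case (array([ 0.407 , -0.3616]), 0.149, 0.057, 'ang', 67.0, 'zmed', 0.0579, 9298)
```

Request:
carry_out(motion=[{"translation": [0, -0.6, -0.7], "dr": [0, 0, 0], "grip": 0}, {"translation": [0, -0.44, -0.9], "dr": [0, 0, 0], "grip": 0}, {"translation": [0, 0, -0.9], "dr": [0, 0, 0], "grip": 0}, {"translation": [0, 0, -0.8], "dr": [0, 0, 0], "grip": 0}, {"translation": [0, 0, -0.6], "dr": [0, 0, 0], "grip": 0}, {"translation": [0, 0, -0.35], "dr": [0, 0, 0], "grip": 0}, {"translation": [0, 0, -0.18], "dr": [0, 0, 0], "grip": 0}, {"translation": [0, 0, 0], "dr": [0, 0, 0], "grip": 0}])

```text
time_s: 16.8
tool_pos: [0.407, -0.3631, 0.0569]
tcp_rot: [-0.652, 0.758, 0.0, 0.0]
ft_force: [0.9, 1.0, -0.2]
width: 0.0854
```

Request:
carry_out(motion=[{"translation": [0, 0, 0], "dr": [0, 0, 0], "grip": 1}, {"translation": [0, 0, 0], "dr": [0, 0, 0], "grip": 1}, {"translation": [0, 0, 0], "dr": [0, 0, 0], "grip": 1}, {"translation": [0, 0, 0], "dr": [0, 0, 0], "grip": 1}, {"translation": [0, 0, 0], "dr": [0, 0, 0], "grip": 1}, {"translation": [0, 0, 0], "dr": [0, 0, 0], "grip": 1}, {"translation": [0, 0, 0], "dr": [0, 0, 0], "grip": 1}, {"translation": [0, 0, 0], "dr": [0, 0, 0], "grip": 1}])

```text
time_s: 17.6
tool_pos: [0.4076, -0.3645, 0.0584]
tcp_rot: [-0.652, 0.758, -0.001, 0.0]
ft_force: [-0.6, -0.7, 5.9]
width: 0.0512
```

Request:
carry_out(motion=[{"translation": [0, 0, 0.15], "dr": [0, 0, 0], "grip": 1}, {"translation": [0, 0, 0.4], "dr": [0, 0, 0], "grip": 1}, {"translation": [0, 0, 0.7], "dr": [0, 0, 0], "grip": 1}, {"translation": [0, 0, 0.9], "dr": [0, 0, 0], "grip": 1}, {"translation": [0, 0, 0.7], "dr": [0, 0, 0], "grip": 1}, {"translation": [0.1, 0.3, 0.4], "dr": [0, 0, 0.2], "grip": 1}, {"translation": [0.2, 0.6, 0], "dr": [0, 0, 0.4], "grip": 1}, {"translation": [0.2, 0.9, 0], "dr": [0, 0, 0.5], "grip": 1}])

```text
time_s: 18.4
tool_pos: [0.4221, -0.3094, 0.1552]
tcp_rot: [-0.688, 0.726, -0.001, 0.0]
ft_force: [-0.5, 0.1, -0.9]
width: 0.051
```

Request:
carry_out(motion=[{"translation": [0.2, 0.9, 0], "dr": [0, 0, 0.5], "grip": 1}, {"translation": [0.2, 0.9, 0], "dr": [0, 0, 0.5], "grip": 1}, {"translation": [0.2, 0.9, 0], "dr": [0, 0, 0.5], "grip": 1}, {"translation": [0.2, 0.9, 0], "dr": [0, 0, 0.5], "grip": 1}, {"translation": [0.2, 0.9, 0], "dr": [0, 0, 0.5], "grip": 1}, {"translation": [0.2, 0.9, 0], "dr": [0, 0, 0.5], "grip": 1}, {"translation": [0.2, 0.9, 0], "dr": [0, 0, 0.5], "grip": 1}, {"translation": [0.2, 0.9, 0], "dr": [0, 0, 0.5], "grip": 1}])

```text
time_s: 19.2
tool_pos: [0.4694, -0.0917, 0.1543]
tcp_rot: [0.804, -0.594, -0.0, 0.0]
ft_force: [0.6, 0.7, -1.1]
width: 0.0508
```

Request:
carry_out(motion=[{"translation": [0.2, 0.9, 0], "dr": [0, 0, 0.5], "grip": 1}, {"translation": [0.2, 0.9, 0], "dr": [0, 0, 0.5], "grip": 1}, {"translation": [0.2, 0.7, -0.2], "dr": [0, 0, 0.2], "grip": 1}, {"translation": [0.1, 0.5, -0.4], "dr": [0, 0, 0], "grip": 1}, {"translation": [0, 0.3, -0.4], "dr": [0, 0, 0], "grip": 1}, {"translation": [0, 0, -0.4], "dr": [0, 0, 0], "grip": 1}, {"translation": [0, 0, 0], "dr": [0, 0, 0], "grip": 1}, {"translation": [0, 0, 0], "dr": [0, 0, 0], "grip": 1}])

```text
time_s: 20.0
tool_pos: [0.4904, 0.0048, 0.112]
tcp_rot: [0.833, -0.553, -0.001, 0.0]
ft_force: [-0.4, 0.1, -0.8]
width: 0.0509
```

```bash
python3 - <<'E'
from h import *
s=manip.state(); print(s['time_s'],s['tool_pos'],s['tcp_rot'],s['ft_force'])
im=snap('wrist','w5.png')
P=pts(im,im['depth']>0); q=P[(abs(P[:,0]-.491)<.12)&(abs(P[:,1]-.009)<.1)]
print('held',[rect(q,z-.004,z+.004) for z in (s['tool_pos'][2]+.0175,)])
c=im['color'].astype(int); m=(c[:,:,0]>110)&(c[:,:,2]<70)&(c[:,:,0]>c[:,:,1]*1.5)
p=pts(im,m); print('mat',rect(p,-.005,.012))
im=snap('scene'); c=im['color'].astype(int); m=(c[:,:,0]>110)&(c[:,:,2]<70)&(c[:,:,0]>c[:,:,1]*1.5)
p=pts(im,m); p=p[(abs(p[:,0]-.491)<.12)&(abs(p[:,1]-.009)<.12)];print('mat',rect(p,-.005,.012))
E
```

```text
20.0 [0.49036716 0.00482721 0.11204295] [ 8.33235320e-01 -5.52918144e-01 -5.28446159e-04  3.84142432e-04] [-0.42782401  0.12577473 -0.82401515]
held [(array([0.4959, 0.008 ]), 0.107, 0.078, 'ang', 23.0, 'zmed', 0.1296, 32915)]
mat (array([0.5108, 0.0187]), 0.141, 0.1, 'ang', 22.3, 'zmed', 0.003, 12314)
mat (array([0.4895, 0.0102]), 0.189, 0.101, 'ang', 22.4, 'zmed', 0.003, 674)
```

View pics/w5.png

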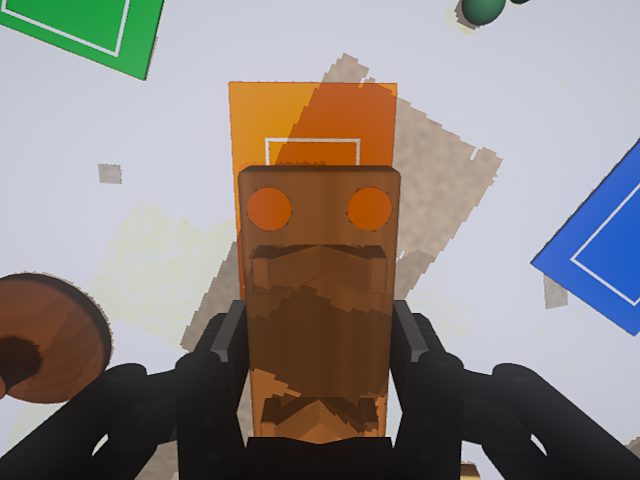

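The rest is held level in the middle (dots at (270,208) and (370,208)) and lined up with the mat outline at (313,150). Lowering.

Request:
carry_out(motion=[{"translation": [0, 0.08, -0.6], "dr": [0, 0, 0], "grip": 1}, {"translation": [0, 0.07, -0.8], "dr": [0, 0, 0], "grip": 1}, {"translation": [0, 0, -0.8], "dr": [0, 0, 0], "grip": 1}, {"translation": [0, 0, -0.6], "dr": [0, 0, 0], "grip": 1}, {"translation": [0, 0, -0.4], "dr": [0, 0, 0], "grip": 1}, {"translation": [0, 0, -0.2], "dr": [0, 0, 0], "grip": 1}, {"translation": [0, 0, -0.1], "dr": [0, 0, 0], "grip": 1}, {"translation": [0, 0, 0], "dr": [0, 0, 0], "grip": 1}])

```text
time_s: 20.9
tool_pos: [0.4914, 0.0097, 0.0079]
tcp_rot: [0.833, -0.553, 0.0, -0.0]
ft_force: [0.1, 0.1, -1.4]
width: 0.0511
```

Request:
carry_out(motion=[{"translation": [0, 0, -0.04], "dr": [0, 0, 0], "grip": 1}, {"translation": [0, 0, -0.04], "dr": [0, 0, 0], "grip": 1}, {"translation": [0, 0, -0.03], "dr": [0, 0, 0], "grip": 1}, {"translation": [0, 0, 0], "dr": [0, 0, 0], "grip": 1}, {"translation": [0, 0, 0], "dr": [0, 0, 0], "grip": 1}, {"translation": [0, 0, 0], "dr": [0, 0, 0], "grip": 1}, {"translation": [0, 0, 0], "dr": [0, 0, 0], "grip": 1}, {"translation": [0, 0, 0], "dr": [0, 0, 0], "grip": 1}])

```text
time_s: 21.7
tool_pos: [0.4909, 0.0099, 0.0042]
tcp_rot: [0.833, -0.553, 0.0, -0.0]
ft_force: [-0.6, -0.6, -1.2]
width: 0.0512
```

Request:
carry_out(motion=[{"translation": [0, 0, -0.03], "dr": [0, 0, 0], "grip": 1}, {"translation": [0, 0, -0.02], "dr": [0, 0, 0], "grip": 1}, {"translation": [0, 0, 0], "dr": [0, 0, 0], "grip": 1}, {"translation": [0, 0, 0], "dr": [0, 0, 0], "grip": 1}, {"translation": [0, 0, 0], "dr": [0, 0, 0], "grip": 0.3}, {"translation": [0, 0, 0], "dr": [0, 0, 0], "grip": 0.2}, {"translation": [0, 0, 0], "dr": [0, 0, 0], "grip": 0}, {"translation": [0, 0, 0], "dr": [0, 0, 0], "grip": 0}])

```text
time_s: 22.5
tool_pos: [0.4909, 0.0099, 0.0026]
tcp_rot: [0.833, -0.553, -0.0, 0.0]
ft_force: [-0.5, 0.6, -0.0]
width: 0.0849
```

Request:
carry_out(motion=[{"translation": [0, 0, 0], "dr": [0, 0, 0], "grip": 0}, {"translation": [0, 0, 0.1], "dr": [0, 0, 0], "grip": 0}, {"translation": [0, 0, 0.4], "dr": [0, 0, 0], "grip": 0}, {"translation": [0, 0, 0.8], "dr": [0, 0, 0], "grip": 0}, {"translation": [0, 0, 1], "dr": [0, 0, 0], "grip": 0}, {"translation": [0, 0, 1], "dr": [0, 0, 0], "grip": 0}, {"translation": [0, 0, 1], "dr": [0, 0, 0], "grip": 0}, {"translation": [0, 0, 1], "dr": [0, 0, 0], "grip": 0}])

```text
time_s: 23.3
tool_pos: [0.4909, 0.0099, 0.1641]
tcp_rot: [0.833, -0.553, 0.001, -0.0]
ft_force: [0.7, -0.5, -1.0]
width: 0.0855
```

```bash
python3 - <<'E'
from h import *
im=snap('wrist')
P=pts(im,im['depth']>0); q=P[(abs(P[:,0]-.491)<.12)&(abs(P[:,1]-.009)<.1)]
print('board',rect(q,.017,.0245))
c=im['color'].astype(int); m=(c[:,:,0]>110)&(c[:,:,2]<70)&(c[:,:,0]>c[:,:,1]*1.5)
p=pts(im,m); print('mat',rect(p,-.005,.012)); print(manip.state()['tool_pos'])
E
```

```text
board (array([0.4904, 0.0105]), 0.12, 0.052, 'ang', 22.9, 'zmed', 0.021, 9154)
mat (array([0.4871, 0.0089]), 0.192, 0.101, 'ang', 22.3, 'zmed', 0.003, 16259)
[0.49412346 0.0095419  0.16966415]
```

The rest is flat and about 4 mm from the mat centre. Next, the case.

Request:
carry_out(motion=[{"translation": [-0.18, -0.8, 0], "dr": [0, 0, 0.55], "grip": 0}, {"translation": [-0.18, -0.8, 0], "dr": [0, 0, 0.55], "grip": 0}, {"translation": [-0.18, -0.8, 0], "dr": [0, 0, 0.55], "grip": 0}, {"translation": [-0.18, -0.8, 0], "dr": [0, 0, 0.55], "grip": 0}, {"translation": [-0.18, -0.8, 0], "dr": [0, 0, 0.55], "grip": 0}, {"translation": [-0.18, -0.8, 0], "dr": [0, 0, 0.55], "grip": 0}, {"translation": [-0.18, -0.8, 0], "dr": [0, 0, 0.55], "grip": 0}, {"translation": [-0.18, -0.8, 0], "dr": [0, 0, 0.55], "grip": 0}])

```text
time_s: 24.15
tool_pos: [0.4475, -0.1831, 0.1626]
tcp_rot: [0.924, -0.383, 0.001, 0.0]
ft_force: [0.7, -0.4, 1.5]
width: 0.0856
```

Request:
carry_out(motion=[{"translation": [-0.18, -0.8, 0], "dr": [0, 0, 0.55], "grip": 0}, {"translation": [-0.18, -0.8, 0], "dr": [0, 0, 0.55], "grip": 0}, {"translation": [-0.18, -0.8, 0], "dr": [0, 0, 0.55], "grip": 0}, {"translation": [-0.18, -0.8, 0], "dr": [0, 0, 0.55], "grip": 0}, {"translation": [-0.18, -0.8, 0], "dr": [0, 0, 0.55], "grip": 0}, {"translation": [-0.18, -0.8, 0], "dr": [0, 0, 0.55], "grip": 0}, {"translation": [-0.18, -0.8, 0], "dr": [0, 0, 0.55], "grip": 0}, {"translation": [-0.18, -0.8, 0], "dr": [0, 0, 0.55], "grip": 0}])

```text
time_s: 24.95
tool_pos: [0.4042, -0.3752, 0.1626]
tcp_rot: [0.98, -0.199, 0.0, 0.0]
ft_force: [0.7, -0.4, 0.3]
width: 0.0852
```

```bash
python3 - <<'E'
from h import *
s=manip.state(); print(s['time_s'],s['tool_pos'],s['tcp_rot'])
im=snap('wrist','w6.png')
P=pts(im,im['depth']>0); q=P[(abs(P[:,0]-.41)<.12)&(abs(P[:,1]+.367)<.12)]
print('case',rect(q,.053,.063)); print('tin',rect(q,.0215,.031))
E
```

```text
24.95 [ 0.40424909 -0.37518222  0.16261264] [ 9.79940774e-01 -1.99288388e-01  3.68698783e-04  2.86130606e-04]
case (array([ 0.4061, -0.3617]), 0.149, 0.056, 'ang', 67.3, 'zmed', 0.0579, 19370)
tin (array([ 0.4097, -0.3585]), 0.17, 0.061, 'ang', -11.6, 'zmed', 0.0261, 12129)
```

View pics/w6.png

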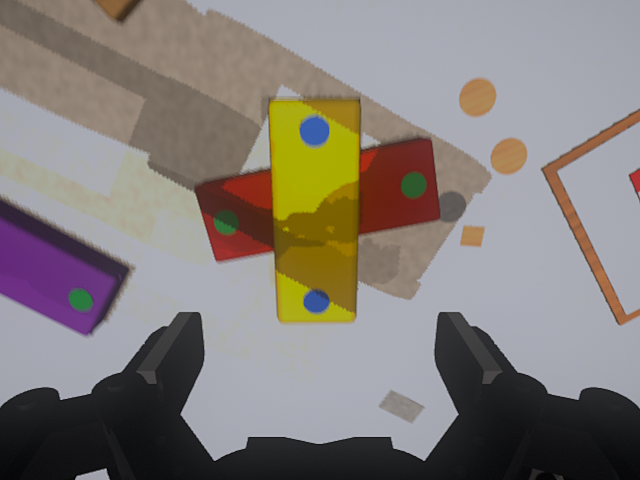

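Request:
carry_out(motion=[{"translation": [0.06, 0.25, -0.7], "dr": [0, 0, 0.06], "grip": 0}, {"translation": [0, 0.2, -0.9], "dr": [0, 0, 0], "grip": 0}, {"translation": [0, 0, -0.9], "dr": [0, 0, 0], "grip": 0}, {"translation": [0, 0, -0.8], "dr": [0, 0, 0], "grip": 0}, {"translation": [0, 0, -0.6], "dr": [0, 0, 0], "grip": 0}, {"translation": [0, 0, -0.4], "dr": [0, 0, 0], "grip": 0}, {"translation": [0, 0, -0.18], "dr": [0, 0, 0], "grip": 0}, {"translation": [0, 0, 0], "dr": [0, 0, 0], "grip": 0}])

```text
time_s: 25.8
tool_pos: [0.4062, -0.3605, 0.0272]
tcp_rot: [0.98, -0.198, -0.0, -0.0]
ft_force: [-0.2, -0.2, 1.0]
width: 0.0855
```

Request:
carry_out(motion=[{"translation": [0, 0, 0], "dr": [0, 0, 0], "grip": 1}, {"translation": [0, 0, 0], "dr": [0, 0, 0], "grip": 1}, {"translation": [0, 0, 0], "dr": [0, 0, 0], "grip": 1}, {"translation": [0, 0, 0], "dr": [0, 0, 0], "grip": 1}, {"translation": [0, 0, 0], "dr": [0, 0, 0], "grip": 1}, {"translation": [0, 0, 0], "dr": [0, 0, 0], "grip": 1}, {"translation": [0, 0, 0], "dr": [0, 0, 0], "grip": 1}, {"translation": [0, 0, 0], "dr": [0, 0, 0], "grip": 1}])

```text
time_s: 26.6
tool_pos: [0.4071, -0.3615, 0.0287]
tcp_rot: [0.98, -0.198, 0.001, 0.001]
ft_force: [-0.3, 0.2, 6.0]
width: 0.0551
```

Request:
carry_out(motion=[{"translation": [0, 0, 0.15], "dr": [0, 0, 0], "grip": 1}, {"translation": [0, 0, 0.4], "dr": [0, 0, 0], "grip": 1}, {"translation": [0, 0, 0.8], "dr": [0, 0, 0], "grip": 1}, {"translation": [0, 0, 0.9], "dr": [0, 0, 0], "grip": 1}, {"translation": [0, 0, 0.9], "dr": [0, 0, 0], "grip": 1}, {"translation": [0.2, 0.1, 0.5], "dr": [0, 0, -0.3], "grip": 1}, {"translation": [0.3, 0.2, 0.2], "dr": [0, 0, -0.6], "grip": 1}, {"translation": [0.4, 0.3, 0], "dr": [0, 0, -0.9], "grip": 1}])

```text
time_s: 27.4
tool_pos: [0.4339, -0.3434, 0.1452]
tcp_rot: [0.961, -0.276, 0.001, 0.001]
ft_force: [-0.3, -0.4, -2.0]
width: 0.0555
```

Request:
carry_out(motion=[{"translation": [0.4, 0.3, 0], "dr": [0, 0, -0.9], "grip": 1}, {"translation": [0.4, 0.3, 0], "dr": [0, 0, -0.9], "grip": 1}, {"translation": [0.4, 0.3, 0], "dr": [0, 0, -0.9], "grip": 1}, {"translation": [0.4, 0.3, 0], "dr": [0, 0, -0.9], "grip": 1}, {"translation": [0.4, 0.3, 0], "dr": [0, 0, -0.9], "grip": 1}, {"translation": [0.4, 0.3, 0], "dr": [0, 0, -0.9], "grip": 1}, {"translation": [0.4, 0.3, 0], "dr": [0, 0, -0.9], "grip": 1}, {"translation": [0.4, 0.3, 0], "dr": [0, 0, -0.9], "grip": 1}])

```text
time_s: 28.2
tool_pos: [0.5295, -0.27, 0.1433]
tcp_rot: [0.829, -0.559, -0.0, 0.0]
ft_force: [0.9, -0.7, -2.2]
width: 0.0554
```

Request:
carry_out(motion=[{"translation": [0.4, 0.3, 0], "dr": [0, 0, -0.9], "grip": 1}, {"translation": [0.4, 0.3, 0], "dr": [0, 0, -0.9], "grip": 1}, {"translation": [0.4, 0.3, 0], "dr": [0, 0, -0.9], "grip": 1}, {"translation": [0.4, 0.3, 0], "dr": [0, 0, -0.9], "grip": 1}, {"translation": [0.4, 0.3, 0], "dr": [0, 0, -0.9], "grip": 1}, {"translation": [0.4, 0.3, -0.2], "dr": [0, 0, -0.9], "grip": 1}, {"translation": [0.2, 0.2, -0.4], "dr": [0, 0, -0.5], "grip": 1}, {"translation": [0, 0.2, -0.2], "dr": [0, 0, -0.1], "grip": 1}])

```text
time_s: 29.0
tool_pos: [0.6072, -0.2038, 0.1182]
tcp_rot: [-0.657, 0.754, 0.001, -0.0]
ft_force: [0.4, -0.3, -1.6]
width: 0.0552
```

```bash
python3 - <<'E'
from h import *
s=manip.state(); print(s['time_s'],s['tool_pos'],s['tcp_rot'],s['ft_force'])
im=snap('wrist','w7.png'); z=s['tool_pos'][2]
P=pts(im,im['depth']>0); q=P[(abs(P[:,0]-.613)<.12)&(abs(P[:,1]+.2)<.1)]
c=im['color'].astype(int); y=(c[:,:,0]>100)&(c[:,:,1]>90)&(c[:,:,2]<60); print('case',rect(pts(im,y),.05,.3))
m=(c[:,:,2]>90)&(c[:,:,0]<70); print('mat',rect(pts(im,m),-.005,.012))
im=snap('side'); c=im['color'].astype(int); m=(c[:,:,2]>90)&(c[:,:,0]<80); p=pts(im,m); p=p[(abs(p[:,0]-.613)<.12)&(abs(p[:,1]+.2)<.12)]; print(rect(p,-.005,.012))
E
```

```text
29.0 [ 0.60724977 -0.20384433  0.11820257] [-6.57324449e-01  7.53607500e-01  5.17591832e-04 -1.93721610e-04] [ 0.37957461 -0.27566957 -1.6300715 ]
case (array([ 0.6232, -0.2058]), 0.113, 0.055, 'ang', -8.1, 'zmed', 0.1473, 36225)
mat (array([ 0.6911, -0.1559]), 0.221, 0.044, 'ang', -89.1, 'zmed', 0.003, 6877)
(array([ 0.6134, -0.2019]), 0.191, 0.103, 'ang', -10.7, 'zmed', 0.0034, 1958)
```

View pics/w7.png

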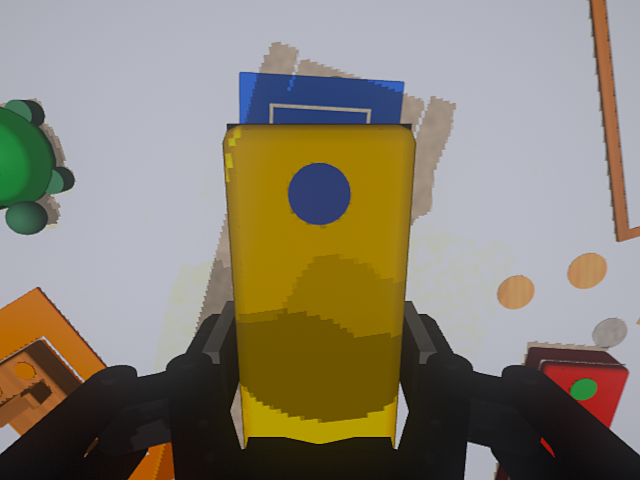

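The case is held level (dot at (319,193)), needs about 3° more turn onto the mat, and the turtle at left is clear. Lowering.

Request:
carry_out(motion=[{"translation": [0.1, 0.04, -0.6], "dr": [0, 0, -0.3], "grip": 1}, {"translation": [0.09, 0.04, -0.8], "dr": [0, 0, -0.26], "grip": 1}, {"translation": [0, 0, -0.8], "dr": [0, 0, 0], "grip": 1}, {"translation": [0, 0, -0.7], "dr": [0, 0, 0], "grip": 1}, {"translation": [0, 0, -0.4], "dr": [0, 0, 0], "grip": 1}, {"translation": [0, 0, -0.2], "dr": [0, 0, 0], "grip": 1}, {"translation": [0, 0, -0.1], "dr": [0, 0, 0], "grip": 1}, {"translation": [0, 0, 0], "dr": [0, 0, 0], "grip": 1}])

```text
time_s: 29.9
tool_pos: [0.6134, -0.2025, 0.0112]
tcp_rot: [-0.639, 0.769, -0.0, 0.0]
ft_force: [-1.2, -1.2, -1.9]
width: 0.0554
```

Request:
carry_out(motion=[{"translation": [0, 0, -0.03], "dr": [0, 0, 0], "grip": 1}, {"translation": [0, 0, -0.03], "dr": [0, 0, 0], "grip": 1}, {"translation": [0, 0, -0.02], "dr": [0, 0, 0], "grip": 1}, {"translation": [0, 0, 0], "dr": [0, 0, 0], "grip": 1}, {"translation": [0, 0, 0], "dr": [0, 0, 0], "grip": 1}, {"translation": [0, 0, 0], "dr": [0, 0, 0], "grip": 1}, {"translation": [0, 0, 0], "dr": [0, 0, 0], "grip": 1}, {"translation": [0, 0, 0], "dr": [0, 0, 0], "grip": 1}])

```text
time_s: 30.7
tool_pos: [0.613, -0.2022, 0.0084]
tcp_rot: [-0.639, 0.769, 0.0, -0.0]
ft_force: [0.3, -1.0, -2.1]
width: 0.0554
```

Request:
carry_out(motion=[{"translation": [0, 0, -0.04], "dr": [0, 0, 0], "grip": 1}, {"translation": [0, 0, -0.03], "dr": [0, 0, 0], "grip": 1}, {"translation": [0, 0, -0.02], "dr": [0, 0, 0], "grip": 1}, {"translation": [0, 0, -0.01], "dr": [0, 0, 0], "grip": 1}, {"translation": [0, 0, 0], "dr": [0, 0, 0], "grip": 1}, {"translation": [0, 0, 0], "dr": [0, 0, 0], "grip": 1}, {"translation": [0, 0, 0], "dr": [0, 0, 0], "grip": 1}, {"translation": [0, 0, 0], "dr": [0, 0, 0], "grip": 1}])

```text
time_s: 31.5
tool_pos: [0.6129, -0.2022, 0.0057]
tcp_rot: [-0.639, 0.769, 0.0, -0.0]
ft_force: [-3.8, 2.0, 5.8]
width: 0.0551
```

In contact; releasing.

Request:
carry_out(motion=[{"translation": [0, 0, 0], "dr": [0, 0, 0], "grip": 0.3}, {"translation": [0, 0, 0], "dr": [0, 0, 0], "grip": 0.2}, {"translation": [0, 0, 0], "dr": [0, 0, 0], "grip": 0}, {"translation": [0, 0, 0], "dr": [0, 0, 0], "grip": 0}, {"translation": [0, 0, 0], "dr": [0, 0, 0], "grip": 0}, {"translation": [0, 0, 0.2], "dr": [0, 0, 0], "grip": 0}, {"translation": [0, 0, 0.5], "dr": [0, 0, 0], "grip": 0}, {"translation": [0, 0, 1], "dr": [0, 0, 0], "grip": 0}])

```text
time_s: 32.3
tool_pos: [0.6112, -0.2014, 0.0553]
tcp_rot: [-0.639, 0.769, 0.002, -0.001]
ft_force: [-0.1, -0.0, 0.4]
width: 0.0852
```

Request:
carry_out(motion=[{"translation": [0, 0, 1], "dr": [0, 0, 0], "grip": 0}, {"translation": [0, 0, 1], "dr": [0, 0, 0], "grip": 0}, {"translation": [0, 0, 1], "dr": [0, 0, 0], "grip": 0}, {"translation": [0, 0, 0.5], "dr": [0, 0, 0], "grip": 0}, {"translation": [0, 0, 0], "dr": [0, 0, 0], "grip": 0}, {"translation": [0, 0, 0], "dr": [0, 0, 0], "grip": 0}, {"translation": [0, 0, 0], "dr": [0, 0, 0], "grip": 0}, {"translation": [0, 0, 0], "dr": [0, 0, 0], "grip": 0}])

```text
time_s: 33.1
tool_pos: [0.6119, -0.2017, 0.1591]
tcp_rot: [-0.639, 0.769, 0.002, -0.001]
ft_force: [-0.6, 0.3, 0.6]
width: 0.0855
```

```bash
python3 - <<'E'
from h import *
s=manip.state(); print(s['time_s'],s['tool_pos'],s['tcp_rot'])
im=snap('wrist')
P=pts(im,im['depth']>0); q=P[(abs(P[:,0]-.613)<.12)&(abs(P[:,1]+.2)<.1)]
print('case',rect(q,.029,.04))
c=im['color'].astype(int); m=(c[:,:,2]>90)&(c[:,:,0]<70); p=pts(im,m);p=p[(abs(p[:,0]-.613)<.12)&(abs(p[:,1]+.2)<.1)]; print('mat',rect(p,-.005,.012))
im=snap('side'); P=pts(im,im['depth']>0); q=P[(abs(P[:,0]-.41)<.14)&(abs(P[:,1]+.367)<.12)]
print('tin side',rect(q,.022,.03))
im=snap('scene'); P=pts(im,im['depth']>0); q=P[(abs(P[:,0]-.41)<.12)&(abs(P[:,1]+.367)<.12)]
print('tin scene',rect(q,.022,.03))
E
```

```text
33.1 [ 0.61188648 -0.20166411  0.15914502] [-6.38776209e-01  7.69390480e-01  1.64516808e-03 -7.33137511e-04]
case (array([ 0.6119, -0.2015]), 0.148, 0.056, 'ang', -10.6, 'zmed', 0.0348, 16308)
mat (array([ 0.6112, -0.2011]), 0.19, 0.1, 'ang', -10.9, 'zmed', 0.003, 11685)
tin side (array([ 0.4112, -0.3597]), 0.17, 0.062, 'ang', -11.6, 'zmed', 0.0263, 2289)
tin scene (array([ 0.4122, -0.3573]), 0.171, 0.06, 'ang', -11.7, 'zmed', 0.0257, 2178)
```

Request:
carry_out(motion=[{"translation": [-0.84, -0.65, 0], "dr": [0, 0, -0.03], "grip": 0}, {"translation": [-0.84, -0.65, 0], "dr": [0, 0, -0.03], "grip": 0}, {"translation": [-0.84, -0.65, 0], "dr": [0, 0, -0.03], "grip": 0}, {"translation": [-0.84, -0.65, 0], "dr": [0, 0, -0.03], "grip": 0}, {"translation": [-0.84, -0.65, 0], "dr": [0, 0, -0.03], "grip": 0}, {"translation": [-0.84, -0.65, 0], "dr": [0, 0, -0.03], "grip": 0}, {"translation": [-0.84, -0.65, 0], "dr": [0, 0, 0], "grip": 0}, {"translation": [-0.84, -0.65, 0], "dr": [0, 0, 0], "grip": 0}])

```text
time_s: 34.05
tool_pos: [0.4102, -0.3588, 0.1612]
tcp_rot: [-0.633, 0.774, 0.0, -0.0]
ft_force: [-0.3, -0.3, -0.0]
width: 0.0855
```

```bash
python3 - <<'E'
from h import *
s=manip.state(); print(s['time_s'],s['tool_pos'],s['tcp_rot'])
im=snap('wrist')
s=manip.state(); print(s['time_s'],s['tool_pos'],s['tcp_rot'])
P=pts(im,im['depth']>0); q=P[(abs(P[:,0]-.41)<.12)&(abs(P[:,1]+.367)<.12)]
print('tin',rect(q,.0215,.031))
E
```

```text
34.05 [ 0.41024856 -0.35877494  0.16117783] [-6.32746238e-01  7.74359209e-01  1.18848421e-04 -8.89801276e-06]
34.1 [ 0.40709448 -0.36147519  0.16108628] [-6.32051190e-01  7.74925058e-01  2.83966829e-04 -1.53885204e-03]
tin (array([ 0.4101, -0.3581]), 0.169, 0.06, 'ang', -11.6, 'zmed', 0.0259, 18742)
```

Request:
carry_out(motion=[{"translation": [0.06, 0.06, -0.8], "dr": [0, 0, 0], "grip": 0}, {"translation": [0.04, 0.04, -1], "dr": [0, 0, 0], "grip": 0}, {"translation": [0, 0, -1], "dr": [0, 0, 0], "grip": 0}, {"translation": [0, 0, -0.9], "dr": [0, 0, 0], "grip": 0}, {"translation": [0, 0, -0.7], "dr": [0, 0, 0], "grip": 0}, {"translation": [0, 0, -0.5], "dr": [0, 0, 0], "grip": 0}, {"translation": [0, 0, -0.25], "dr": [0, 0, 0], "grip": 0}, {"translation": [0, 0, -0.05], "dr": [0, 0, 0], "grip": 0}], squeeze=50)

```text
time_s: 34.9
tool_pos: [0.4142, -0.3549, 0.0047]
tcp_rot: [-0.633, 0.774, 0.001, -0.0]
ft_force: [-0.0, 0.8, 0.0]
width: 0.0853
```

Request:
carry_out(motion=[{"translation": [0, 0, 0], "dr": [0, 0, 0], "grip": 0}, {"translation": [0, 0, 0], "dr": [0, 0, 0], "grip": 1}, {"translation": [0, 0, 0], "dr": [0, 0, 0], "grip": 1}, {"translation": [0, 0, 0], "dr": [0, 0, 0], "grip": 1}, {"translation": [0, 0, 0], "dr": [0, 0, 0], "grip": 1}, {"translation": [0, 0, 0], "dr": [0, 0, 0], "grip": 1}, {"translation": [0, 0, 0], "dr": [0, 0, 0], "grip": 1}, {"translation": [0, 0, 0], "dr": [0, 0, 0], "grip": 1}])

```text
time_s: 35.7
tool_pos: [0.4153, -0.3564, 0.0071]
tcp_rot: [-0.633, 0.774, -0.002, -0.0]
ft_force: [-1.9, -0.8, 5.0]
width: 0.0584
```

Request:
carry_out(motion=[{"translation": [0, 0, 0.15], "dr": [0, 0, 0], "grip": 1}, {"translation": [0, 0, 0.4], "dr": [0, 0, 0], "grip": 1}, {"translation": [0, 0, 0.8], "dr": [0, 0, 0], "grip": 1}, {"translation": [0, 0, 1], "dr": [0, 0, 0], "grip": 1}, {"translation": [0, 0, 1], "dr": [0, 0, 0], "grip": 1}, {"translation": [0.1, 0.3, 0.7], "dr": [0, 0, 0], "grip": 1}, {"translation": [0.2, 0.6, 0.3], "dr": [0, 0, 0.1], "grip": 1}, {"translation": [0.3, 0.8, 0], "dr": [0, 0, 0.15], "grip": 1}])

```text
time_s: 36.5
tool_pos: [0.4333, -0.3053, 0.139]
tcp_rot: [-0.641, 0.768, -0.002, 0.0]
ft_force: [0.2, -0.5, -2.0]
width: 0.059
```

Request:
carry_out(motion=[{"translation": [0.37, 0.9, 0], "dr": [0, 0, 0.15], "grip": 1}, {"translation": [0.37, 0.9, 0], "dr": [0, 0, 0.15], "grip": 1}, {"translation": [0.37, 0.9, 0], "dr": [0, 0, 0.15], "grip": 1}, {"translation": [0.37, 0.9, 0], "dr": [0, 0, 0.15], "grip": 1}, {"translation": [0.37, 0.9, 0], "dr": [0, 0, 0.15], "grip": 1}, {"translation": [0.37, 0.9, 0], "dr": [0, 0, 0.15], "grip": 1}, {"translation": [0.37, 0.9, 0], "dr": [0, 0, 0.15], "grip": 1}, {"translation": [0.37, 0.9, 0], "dr": [0, 0, 0.15], "grip": 1}])

```text
time_s: 37.3
tool_pos: [0.5213, -0.0869, 0.1366]
tcp_rot: [-0.681, 0.733, -0.0, 0.0]
ft_force: [0.4, 0.1, -2.3]
width: 0.0591
```

Request:
carry_out(motion=[{"translation": [0.37, 0.9, 0], "dr": [0, 0, 0.15], "grip": 1}, {"translation": [0.37, 0.9, 0], "dr": [0, 0, 0.15], "grip": 1}, {"translation": [0.37, 0.9, 0], "dr": [0, 0, 0.15], "grip": 1}, {"translation": [0.37, 0.9, 0], "dr": [0, 0, 0.15], "grip": 1}, {"translation": [0.37, 0.9, 0], "dr": [0, 0, 0.15], "grip": 1}, {"translation": [0.37, 0.9, 0], "dr": [0, 0, 0.15], "grip": 1}, {"translation": [0.37, 0.9, 0], "dr": [0, 0, 0.15], "grip": 1}, {"translation": [0.37, 0.7, 0], "dr": [0, 0, 0.15], "grip": 1}])

```text
time_s: 38.1
tool_pos: [0.61, 0.1236, 0.1365]
tcp_rot: [0.718, -0.696, -0.0, -0.0]
ft_force: [0.9, -0.4, -2.2]
width: 0.0589
```

Request:
carry_out(motion=[{"translation": [0.37, 0.7, 0], "dr": [0, 0, 0.1], "grip": 1}, {"translation": [0.3, 0.7, 0], "dr": [0, 0, 0], "grip": 1}, {"translation": [0.1, 0.5, -0.3], "dr": [0, 0, 0], "grip": 1}, {"translation": [0, 0.4, -0.5], "dr": [0, 0, 0], "grip": 1}, {"translation": [0, 0, -0.5], "dr": [0, 0, 0], "grip": 1}, {"translation": [0, 0, 0], "dr": [0, 0, 0], "grip": 1}, {"translation": [0, 0, 0], "dr": [0, 0, 0], "grip": 1}, {"translation": [0, 0, 0], "dr": [0, 0, 0], "grip": 1}])

```text
time_s: 38.9
tool_pos: [0.6333, 0.19, 0.0972]
tcp_rot: [0.721, -0.693, 0.0, -0.0]
ft_force: [0.6, 0.3, -2.3]
width: 0.0586
```

```bash
python3 - <<'E'
from h import *
s=manip.state(); print(s['time_s'],s['tool_pos'],s['tcp_rot'],s['ft_force'])
im=snap('wrist','w8.png'); c=im['color'].astype(int)
r=(c[:,:,0]>70)&(c[:,:,1]<40)&(c[:,:,2]<50); print('tin',rect(pts(im,r),.05,.3))
g=(c[:,:,1]>90)&(c[:,:,0]<80)&(c[:,:,2]<110); print('mat',rect(pts(im,g),-.005,.012))
im=snap('side'); c=im['color'].astype(int); g=(c[:,:,1]>90)&(c[:,:,0]<80)&(c[:,:,2]<110); p=pts(im,g); p=p[(abs(p[:,0]-.633)<.12)&(abs(p[:,1]-.19)<.09)]; print(rect(p,-.005,.012))
E
```

```text
38.9 [0.63334708 0.18996275 0.09723822] [ 7.20511053e-01 -6.93443423e-01  1.76064592e-04 -1.01770654e-04] [ 0.5877668   0.25855758 -2.26330694]
tin (array([0.6473, 0.1908]), 0.128, 0.059, 'ang', 2.3, 'zmed', 0.1161, 39440)
mat (array([0.7073, 0.1201]), 0.246, 0.043, 'ang', 75.7, 'zmed', 0.003, 2045)
(array([0.6332, 0.1871]), 0.191, 0.105, 'ang', 1.7, 'zmed', 0.003, 520)
```

View pics/w8.png

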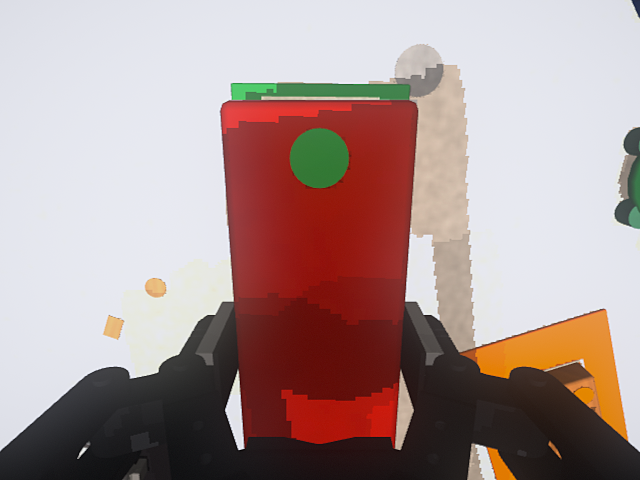

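The tin is held level and aligned (dot at (319,158)). It needs about 6 mm more along +x. Lowering.

Request:
carry_out(motion=[{"translation": [0.1, -0.04, -0.5], "dr": [0, 0, 0], "grip": 1}, {"translation": [0.1, 0, -0.7], "dr": [0, 0, 0], "grip": 1}, {"translation": [0, 0, -0.7], "dr": [0, 0, 0], "grip": 1}, {"translation": [0, 0, -0.4], "dr": [0, 0, 0], "grip": 1}, {"translation": [0, 0, -0.25], "dr": [0, 0, 0], "grip": 1}, {"translation": [0, 0, -0.15], "dr": [0, 0, 0], "grip": 1}, {"translation": [0, 0, -0.05], "dr": [0, 0, 0], "grip": 1}, {"translation": [0, 0, 0], "dr": [0, 0, 0], "grip": 1}])

```text
time_s: 39.8
tool_pos: [0.6396, 0.1897, 0.015]
tcp_rot: [0.721, -0.693, 0.0, -0.0]
ft_force: [-0.8, -0.1, -1.6]
width: 0.0584
```

Request:
carry_out(motion=[{"translation": [0, 0, -0.04], "dr": [0, 0, 0], "grip": 1}, {"translation": [0, 0, -0.03], "dr": [0, 0, 0], "grip": 1}, {"translation": [0, 0, -0.02], "dr": [0, 0, 0], "grip": 1}, {"translation": [0, 0, 0], "dr": [0, 0, 0], "grip": 1}, {"translation": [0, 0, 0], "dr": [0, 0, 0], "grip": 1}, {"translation": [0, 0, 0], "dr": [0, 0, 0], "grip": 1}, {"translation": [0, 0, 0], "dr": [0, 0, 0], "grip": 1}, {"translation": [0, 0, 0], "dr": [0, 0, 0], "grip": 1}])

```text
time_s: 40.6
tool_pos: [0.6391, 0.1896, 0.0117]
tcp_rot: [0.721, -0.693, 0.0, -0.0]
ft_force: [0.4, 1.0, -2.2]
width: 0.0585
```

Request:
carry_out(motion=[{"translation": [0, 0, -0.03], "dr": [0, 0, 0], "grip": 1}, {"translation": [0, 0, -0.02], "dr": [0, 0, 0], "grip": 1}, {"translation": [0, 0, -0.02], "dr": [0, 0, 0], "grip": 1}, {"translation": [0, 0, 0], "dr": [0, 0, 0], "grip": 1}, {"translation": [0, 0, 0], "dr": [0, 0, 0], "grip": 1}, {"translation": [0, 0, 0], "dr": [0, 0, 0], "grip": 1}, {"translation": [0, 0, 0], "dr": [0, 0, 0], "grip": 1}, {"translation": [0, 0, 0], "dr": [0, 0, 0], "grip": 1}])

```text
time_s: 41.4
tool_pos: [0.6391, 0.1896, 0.0101]
tcp_rot: [0.721, -0.693, 0.0, 0.0]
ft_force: [-3.5, -0.2, 5.6]
width: 0.0589
```

In contact; release and retreat.

Request:
carry_out(motion=[{"translation": [0, 0, 0], "dr": [0, 0, 0], "grip": 0.25}, {"translation": [0, 0, 0], "dr": [0, 0, 0], "grip": 0.15}, {"translation": [0, 0, 0], "dr": [0, 0, 0], "grip": 0}, {"translation": [0, 0, 0], "dr": [0, 0, 0], "grip": 0}, {"translation": [0, 0, 0], "dr": [0, 0, 0], "grip": 0}, {"translation": [0, 0, 0.2], "dr": [0, 0, 0], "grip": 0}, {"translation": [0, 0, 0.5], "dr": [0, 0, 0], "grip": 0}, {"translation": [0, 0, 1], "dr": [0, 0, 0], "grip": 0}])

```text
time_s: 42.2
tool_pos: [0.6372, 0.1892, 0.0594]
tcp_rot: [0.721, -0.693, -0.001, 0.002]
ft_force: [-0.1, 0.2, 0.1]
width: 0.0854
```

Request:
carry_out(motion=[{"translation": [0, 0, 1], "dr": [0, 0, 0], "grip": 0}, {"translation": [0, 0, 1], "dr": [0, 0, 0], "grip": 0}, {"translation": [0, 0, 1], "dr": [0, 0, 0], "grip": 0}, {"translation": [0, 0, 1], "dr": [0, 0, 0], "grip": 0}, {"translation": [0, 0, 0.7], "dr": [0, 0, 0], "grip": 0}, {"translation": [0, 0, 0.2], "dr": [0, 0, 0], "grip": 0}, {"translation": [0, 0, 0], "dr": [0, 0, 0], "grip": 0}, {"translation": [0, 0, 0], "dr": [0, 0, 0], "grip": 0}])

```text
time_s: 43.0
tool_pos: [0.6384, 0.1895, 0.2065]
tcp_rot: [0.721, -0.693, -0.0, 0.001]
ft_force: [0.3, 0.6, -0.2]
width: 0.0856
```

```bash
python3 - <<'E'
from h import *
s=manip.state(); print(s['time_s'],s['tool_pos'],s['width'],s['ft_force'])
im=snap('wrist'); c=im['color'].astype(int)
P=pts(im,im['depth']>0); q=P[(abs(P[:,0]-.633)<.12)&(abs(P[:,1]-.19)<.1)]
print('tin',rect(q,.024,.034))
g=(c[:,:,1]>90)&(c[:,:,0]<80)&(c[:,:,2]<110); p=pts(im,g);p=p[(abs(p[:,0]-.633)<.12)&(abs(p[:,1]-.19)<.1)]; print('mat',rect(p,-.005,.012))
B={'torch':(.436,.33,.036,.06),'rest':(.49,.01,.016,.025),'case':(.612,-.2015,.029,.04),'tin':(.633,.19,.024,.034)}
for cam in ('side','scene'):
    im=snap(cam,cam+'1.png'); P=pts(im,im['depth']>0)
    for n,(x,y,a,b) in B.items():
        q=P[(abs(P[:,0]-x)<.1)&(abs(P[:,1]-y)<.08)]; print(cam,n,rect(q,a,b))
    for n in ('turtle_mid','magnifier_mid'): print([np.round(r['at'],3) for r in mark_of(n,cam)[:1]])
E
```

```text
43.0 [0.638429   0.18949183 0.20651341] 0.08558953297845112 [ 0.32007948  0.60554053 -0.18869524]
tin (array([0.6349, 0.1902]), 0.169, 0.06, 'ang', 2.3, 'zmed', 0.0289, 14428)
mat (array([0.6314, 0.19  ]), 0.19, 0.1, 'ang', 1.7, 'zmed', 0.003, 7507)
side torch (array([0.44  , 0.3249]), 0.151, 0.035, 'ang', -3.0, 'zmed', 0.043, 384)
side rest (array([0.4917, 0.0084]), 0.124, 0.055, 'ang', 23.4, 'zmed', 0.021, 639)
side case (array([ 0.6123, -0.2035]), 0.151, 0.059, 'ang', -11.1, 'zmed', 0.0351, 1315)
side tin (array([0.6353, 0.1878]), 0.173, 0.065, 'ang', 2.8, 'zmed', 0.0289, 942)
[array([ 0.687, -0.018,  0.014])]
[array([0.793, 0.002, 0.003])]
scene torch (array([0.443 , 0.3271]), 0.15, 0.032, 'ang', -2.1, 'zmed', 0.0433, 412)
scene rest (array([0.4927, 0.0106]), 0.121, 0.054, 'ang', 23.2, 'zmed', 0.0208, 796)
scene case (array([ 0.6139, -0.2014]), 0.152, 0.056, 'ang', -10.7, 'zmed', 0.0348, 1973)
scene tin (array([0.6368, 0.1909]), 0.17, 0.065, 'ang', 2.1, 'zmed', 0.029, 1463)
[array([ 0.681, -0.017,  0.02 ])]
[array([0.799, 0.006, 0.004])]
```

View pics/side1.png

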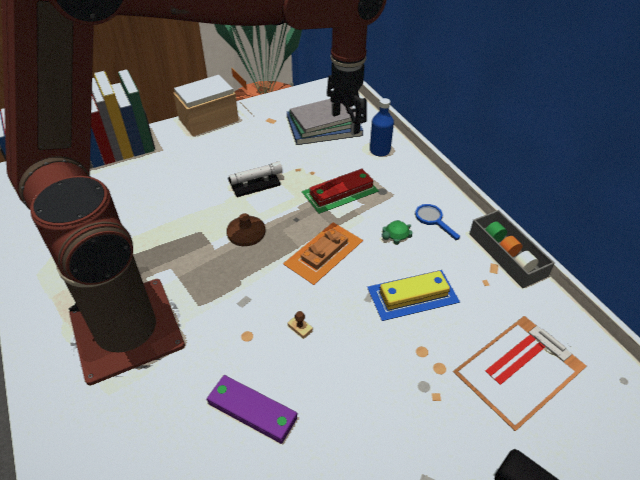

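The side view shows everything in place: torch on the cradle (256,178), rest (324,249), case (415,290) and tin (342,189). The turtle, magnifier and purple box haven't moved. Handing in.

```bash
python3 -c "
from plant import order
print(order.job_done())"
```

```text
the job is handed in; nothing more can be done
None
```

I took the stack apart in the required order and handed the job in at about 43 s of the 128 s. The hand-in reports no verdict, so what follows are my own last camera checks.

| Thing | Place | Off centre | Angle off |
|---|---|---|---|
| Torch | black cradle, both notches | about 4 mm along the axis | about 0° (about 1.5° in the scene view) |
| Pen rest | orange mat | about 4 mm | about 1° |
| Glasses case | blue mat | about 1 mm | under 1° |
| Red tin | green mat | about 3.5 mm | under 1° |

- **Heights:** the rest, case and tin tops were within about 1 mm of their resting heights. The torch read 2–3 mm below its barrel top, as it had in the same kind of reading on the stack.
- **Turtle and magnifying glass:** the network readings stayed within about 7 mm of the first ones, which is about the networks' own scatter. The purple box looked unmoved in the final picture.
- **Gripper:** it was open and 0.2 m above the shelf, touching nothing.
- **Disagreements:** the cameras differed by 2–6 mm on positions, most on the torch's position across the cradle. That stays inside the 15 mm limit. No check failed.

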